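# Weight the glued carton on the drying pile

## Robot

A 6-joint arm with a two-finger parallel gripper is mounted at the origin on the work surface. World frame = base frame: x ahead of the robot, y to its left, z up, the work surface at z = 0. Lengths are in m, angles in degrees, forces in N, time in s.
With the tool pointing down it reaches from about 0.3 to 0.875 m from the base axis. Payload 6.4 kg.
Tool frame: the origin (TCP) lies midway between the tips of the shut fingers; the grasp point (between the pads) lies 19 mm behind it; z points along the fingers, y is the line along which they close (so a half turn about z gives the same grasp; the last joint's range is limited). The gripper opens to 85 mm and grips with 20 to 120 N. Pads are 22 mm wide; open, the fingers measure 114 mm over their backs; the gripper's body (76 mm by 85 mm) begins 54 mm behind the grasp point. The pads swing forward as they close: fully open they stand 13 mm farther back than shut.
Start: joints at [63.81, 10.359, 92.074, -0, 77.567, -11.82], TCP at [0.143, 0.557, 0.231] pointing down, gripper open.
Joint ranges: [-171.53, 171.53], [-51.25, 118.39], [17.06, 147.69], [-65.23, 245.23], [0, 150.52], [-178.68, 178.68]. Speed limits (degrees/s): [147.25, 147.25, 172.46, 180, 180, 180].

## Interface

Orientations are given as a 3x3 rotation matrix whose columns are the frame's x, y, z axes.
In Python, from plant import sensors, vision, job_done gives the robot as it stands.
- The arm moves only by the shell command python3 -m jog 'ROWS' [FORCE]. ROWS is JSON, a list of rows, each a list of 3 entries, a list of its own where there are three numbers: the opening, from -1 (shut) to 1 (fully open), then the shift along the tool's x, y, z in mm, then the turn, a rotation vector about the tool's x, y, z in degrees. In form: [[jaw, [dx, dy, dz], [rx, ry, rz]], ...]. A call has 1 to 5 rows; each row shifts and turns the commanded pose from where the row before left it, along the tool's axes as they then stand; what a row does not reach is not made up. A row lasts 1/12 s, in which the tool goes at most 41.7 mm and 7.16 degrees, less where a joint would pass 70% of its speed; a pose out of reach is approached as far as the arm can. A call with a gripper value outside its range is refused whole. The fingers move at their own pace and stop on an object; FORCE is the grip in N (left out, the last holds). Time passes only in rows, so rows that do not move let the fingers close. It gives the time, the measured TCP pose, the force, the opening and the grip force at its end, in the units of the state.
- sensors.observe(): the state, without advancing time (a new reading comes with each control period).
- vision.grab_frame(name): name is "side" or "top"; returns the picture (420x560x3 uint8, red, green, blue); there is no depth.
- vision.camera_info(name): a dict with "fx", "fy", "cx", "cy" (pixels), "R" (3x3) and "t" (3): a world point X has camera coordinates R X + t. Camera axes: x right, y down, z forward; pixel columns grow to the right and rows downward; lengths in m; the calibration is good to about 2 mm. A picture is of the moment at which its call begins. camera_info takes no time and is no camera call.
- job_done(): hands the job in; it is judged then, once.
The state is a dict: "time_s": time; "q": joint angles; "joint_velocities": joint speeds; "effort": joint torques, N m; "ee_pos": TCP position; "orientation": TCP orientation; "contact_force": force on the tool from outside, world axes, zero at the start; "ft_torque": the same for the moment, N m; "width": opening from 0.0 (shut) to 1.0 (fully open); "grasp_force": force on a finger pad.
Only numpy, scipy, OpenCV 4.12 (cv2) and the standard library are available. Lean on these libraries where they do the work, as an engineer would, in place of code of your own. Each camera call takes 0.05 s, during which the arm holds its last target. There are 200 camera calls.

## Task

Lay the long glued carton flat on top of the drying pile in the plywood crib, in the middle and lengthwise with it, then stand the steel weight upright on the middle of that carton, lengthwise with it, so that its flaps stay shut. The glue is wet and the height of the pile is not known: set each down gently and let go only when it rests, without dropping it or pressing the pile hard. Leave everything else on the table where it is.

Things in the scene. Friction and masses are not known exactly. Their poses are not given: they have to be found in the camera images.
- carton_mid (a point): the glued carton: loose, plain brown cardboard, a long box 170 x 56 x 40 mm (x, y, z) with a paper tape strip along its top, 0.14 to 0.28 kg, lying on the bare table. The point is its centre, 20 mm above its underside; x along its length, z up. Taken across its 56 mm width.
- carton: the same carton; origin at the centre of its underside, same axes
- weight_grip (a point): the steel weight: loose, a dark steel base 90 x 48 x 18 mm (x, y, z) with a bright steel upright grip bar 40 x 14 x 50 mm on its middle (68 mm tall in all), 0.7 to 0.94 kg, standing on the bare table. The point is the middle of the grip bar, 46 mm above the weight's underside and 28 mm above the top of the base; x along the length of base and bar, z up. Taken across the bar's 14 mm thickness (along y).
- weight: the same weight; origin at the centre of its underside, same axes
- crib_mid (a point): the plywood crib: fixed, 280 x 190 mm outside (x, y) with kerbs 25 mm high, to the robot's left or right. The point is the centre of its floor, 4 mm above the table; x along its length, z up. In it, centred and square with it, stands the drying pile: flat brown cardboard sheets 240 x 150 mm (x, y), level top. The top of the pile is somewhere from 45 to 110 mm above the table; it differs each time and is not reported.
- pile_give (a joint): how far the pile is pressed down, m: 0 when nothing is on it, about 0.5 mm for each newton laid or pressed on it (springy, range 0 to 20 mm)
- glue_mid (a point): bystander: white glue bottle with a small cap, 56 mm across, 150 mm tall, loose, towards the far edge; point at its centre
- tapegun_mid (a point): bystander: black tape dispenser, 110 x 50 x 86 mm, loose, towards the far edge; point 30 mm up
- smallbox_mid (a point): bystander: short square carton 100 x 100 x 70 mm, loose, towards the far edge; point at its centre
- taperoll_mid (a point): bystander: small roll of clear tape lying flat, 42 mm across, 20 mm tall, loose, to the left of the middle; point at its centre
- labelblock_mid (a point): bystander: block of blank labels 34 x 34 x 22 mm, loose, to the right of the middle; point at its centre
Things that resemble listed ones, but are neither listed nor needed, are in the scene too. Leave any blue look-alike of the weight alone.

How it is judged (in metres and radians):
On the way, in this order (a step that is already met when the one before it is completed fails the run):
1. the carton lies released on the pile, flat, centred and lengthwise (horizontal distance between carton_mid and crib_mid below 0.02 m and angle between the x axis of carton_mid and the x axis of crib_mid, either way round below 0.17 rad and angle between carton_mid's own z axis and vertical below 0.1 rad and z of carton_mid in the frame of crib_mid above 0.04 m and linear speed of carton below 0.02 m/s and contact force between the fingers and carton below 0.1 N), for 0.2 s.
2. the weight stands released on the middle of the carton (all of step 1 and horizontal distance between weight_grip and carton_mid below 0.018 m and angle between the x axis of weight_grip and the x axis of carton_mid, either way round below 0.25 rad and angle between weight_grip's own z axis and vertical below 0.1 rad and z of weight_grip in the frame of carton_mid between 0.06 and 0.072 m and linear speed of weight below 0.02 m/s and contact force between the fingers and weight below 0.1 N), for 0.2 s.
At the end, for the whole second after the job is handed in: Carton flat on the pile, within 20 mm of the crib's centre seen from above and 10 degrees of its length; weight upright on the carton, within 18 mm of its centre and 14 degrees of its length; neither tilted over 5.7 degrees; both released and at rest (all of step 2); the robot touches nothing.
It fails at once if the pile is pressed hard (given more than 16 mm, about 32 N) (value of joint pile_give above 0.016 m).
It fails at once if the carton is dropped (falls faster than 0.35 m/s, from more than about 6 mm) (contact force between the fingers and carton below 0.1 N and linear speed of carton above 0.35 m/s).
It fails at once if the weight is dropped (falls faster than 0.35 m/s, from more than about 6 mm) (contact force between the fingers and weight below 0.1 N and linear speed of weight above 0.35 m/s).
It fails at once if a bystander is moved more than 30 mm or knocked over (distance of any of glue_mid, tapegun_mid, smallbox_mid, taperoll_mid, labelblock_mid from where it was at the start of the episode above 0.03 m).
It also fails if it takes over 59 s, if anything falls off the work surface, if the arm or the gripper's body presses on something with over 40 N, if the wrist force passes 120 N, or if a joint passes its speed limit or range.

## Working session

There is one attempt and no reset: what is moved stays moved. The work goes in short steps, Python scripts to look and compute and a shell command to move; the robot and the scene stay as the last step left them, time stands still between calls to the robot, and variables do not carry over. Pictures are saved under pics/ and viewed, at most 10 in all, crops included, and the job is handed in when it is done.

```bash
mkdir -p pics; ls; python3 - <<'E'
from plant import sensors, vision
import cv2
s=sensors.observe();print(s)
for n in("top","side"):
    f=vision.grab_frame(n);cv2.imwrite(f"pics/{n}0.png",cv2.resize(f[:,:,::-1],(784,588),interpolation=cv2.INTER_CUBIC))
    c=vision.camera_info(n);print(n,c)
E
```

```text
pics
{'time_s': 0.0, 'q': array([ 6.38099548e+01,  1.04018503e+01,  9.21328861e+01, -9.96998158e-04,
        7.75658515e+01, -1.18218043e+01]), 'joint_velocities': array([-0.02067852,  0.1137395 ,  0.0495605 ,  0.0320638 , -0.09140954,
        0.02640634]), 'effort': array([ 1.98846792e-03, -4.44868541e+01, -3.51340520e+01,  7.35893445e-05,
        9.06465197e-03,  1.42925518e-05]), 'ee_pos': array([0.14244253, 0.55650455, 0.23037419]), 'orientation': array([[-9.68721665e-01,  2.48148664e-01, -7.59580866e-04],
       [ 2.48149589e-01,  9.68720432e-01, -1.58285118e-03],
       [ 3.43039100e-04, -1.72183191e-03, -9.99998459e-01]]), 'contact_force': array([-0.44034096, -0.39393227, -0.17113728]), 'ft_torque': array([ 0.01706125, -0.02825207,  0.01162409]), 'grasp_force': 0.0, 'width': 0.9989328467709114}
top {'fx': 502.88078160592244, 'fy': 502.88078160592244, 'cx': 282.9517742990935, 'cy': 207.26554589198463, 'R': array([[-0.01167683, -0.99991948, -0.00496931],
       [-0.99087533,  0.01223827, -0.13422485],
       [ 0.13427486,  0.00335665, -0.99093844]]), 't': array([0.05586012, 0.49703361, 1.62360375])}
side {'fx': 407.3874230967987, 'fy': 407.3874230967987, 'cx': 282.9588525008888, 'cy': 211.9372180546827, 'R': array([[ 0.81720163, -0.57619937,  0.01325833],
       [-0.37962205, -0.55542758, -0.73985627],
       [ 0.43366876,  0.5995786 , -0.67263431]]), 't': array([-0.36250676,  0.25197352,  0.82030713])}
```

View pics/top0.png

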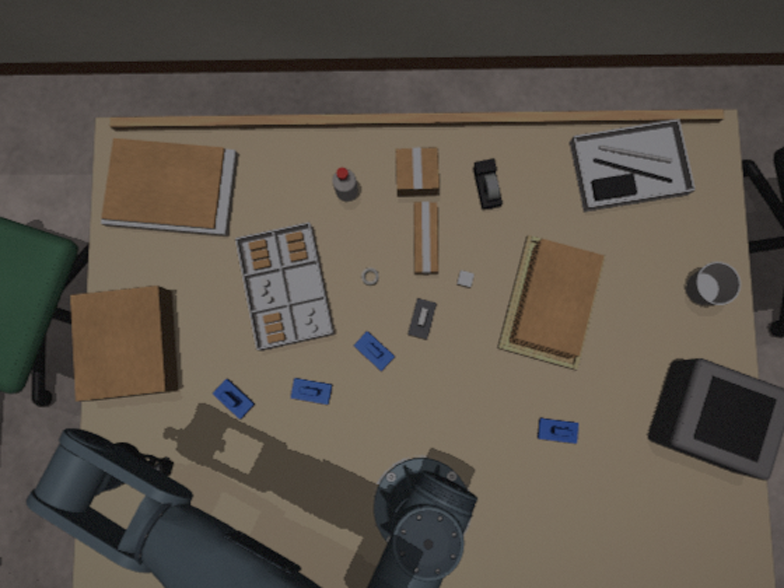

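View pics/side0.png

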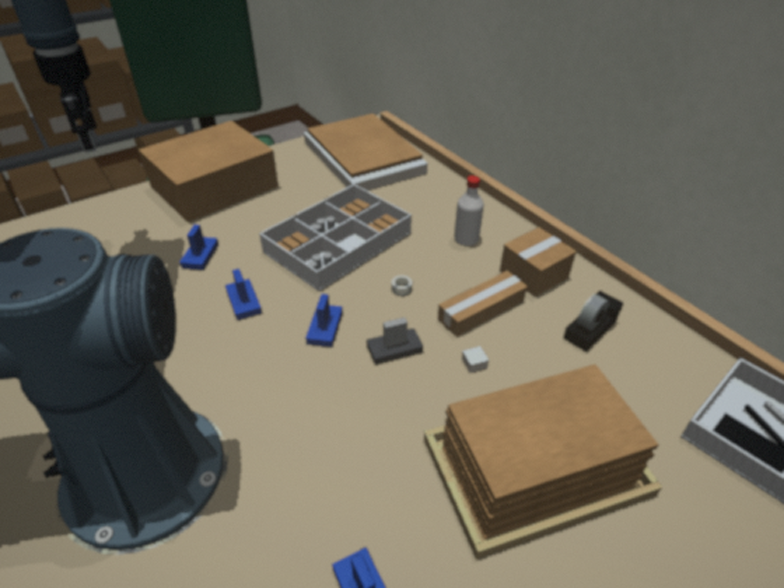

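In the top picture (784 px), the candidates are:
- **Carton:** the long taped box (426,238) fits. The square taped box at (417,171) does not.
- **Weight:** the dark one with a bright bar (422,318) fits. The blue ones at (374,351), (311,391), (233,398) and (558,430) do not.
- **Crib:** the yellow-kerbed one (550,300) fits. The white tray with a sheet (165,187) and the big box (120,340) do not.

Next is a close crop to check these choices.

```bash
python3 - <<'E'
from plant import vision
import cv2
f=vision.grab_frame("top")[:,:,::-1]
cv2.imwrite("pics/top1.png",cv2.resize(f[95:265,270:445],None,fx=3.5,fy=3.5,interpolation=cv2.INTER_CUBIC))
f=vision.grab_frame("side")[:,:,::-1]
cv2.imwrite("pics/side1.png",cv2.resize(f[165:395,255:475],None,fx=2.6,fy=2.6,interpolation=cv2.INTER_CUBIC))
E
```

```text
(no output)
```

View pics/top1.png

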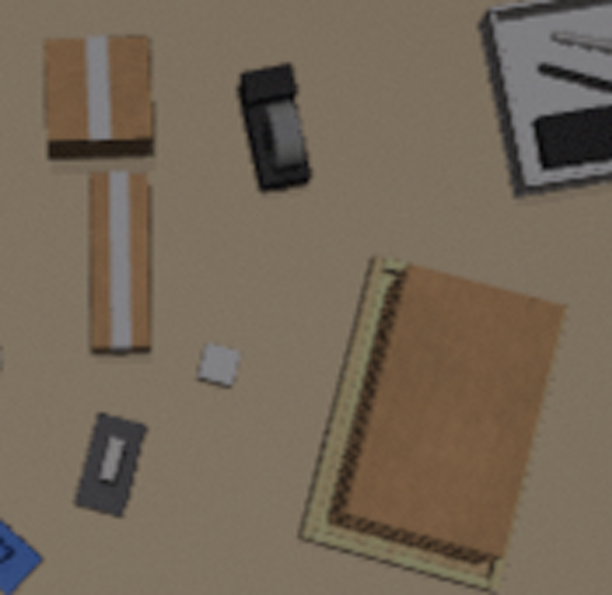

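View pics/side1.png

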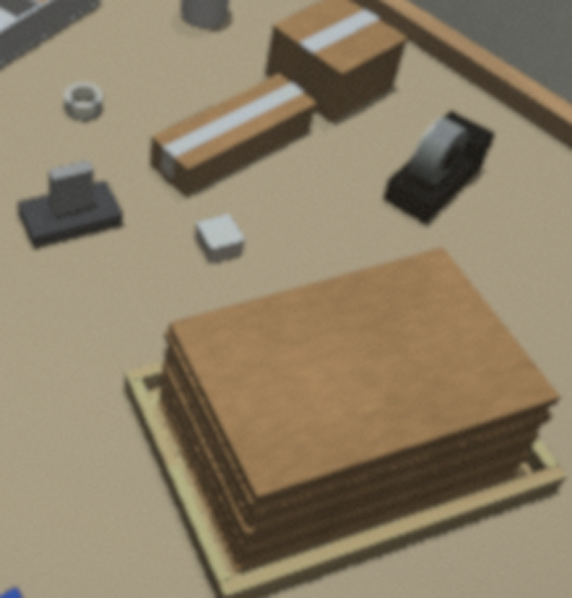

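The crops confirm all three:
- **Carton:** long, with a tape strip, top crop centre (120,260).
- **Weight:** dark base with a bright bar, centre (111,464).
- **Crib:** yellow kerbs, with the pile's top centred at (454,411).

Now I'll fit rectangles to the corners I read off.

```bash
cat > h.py <<'E'
import numpy as np
from plant import vision
from scipy.optimize import least_squares
CAM={n:vision.camera_info(n) for n in("top","side")}
OFF={"top":(270,95,3.5),"side":(255,165,2.6)}
def px(n,U):
    o=OFF[n];return (np.array(U,float)+.5)/o[2]-.5+np.array(o[:2])
def proj(n,X):
    c=CAM[n];p=np.asarray(X)@c["R"].T+c["t"];return np.c_[c["fx"]*p[:,0]/p[:,2]+c["cx"],c["fy"]*p[:,1]/p[:,2]+c["cy"]]
def fit(obs,L,W,z,g):
    # obs: cam->list of (corner idx, pixel); corners 0:+x+y 1:+x-y 2:-x-y 3:-x+y
    C=np.array([[L,W],[L,-W],[-L,-W],[-L,W]])/2
    def res(p):
        c,s=np.cos(p[2]),np.sin(p[2]);P=C@np.array([[c,s],[-s,c]])+p[:2]
        X=np.c_[P,np.full(4,p[3] if z is None else z)]
        return np.concatenate([(proj(n,X)[[i for i,_ in o]]-px(n,[u for _,u in o])).ravel() for n,o in obs.items()])
    r=least_squares(res,g+([.07] if z is None else []));return r.x,np.round(np.abs(r.fun).reshape(-1,2).max(1),1)
E
python3 - <<'E'
from h import *
np.set_printoptions(precision=4,suppress=True)
def show(n,r): print(n,r[0],np.degrees(r[0][2]),r[1])
e=lambda *a:list(enumerate(a))
pt=e((405,264),(567,304),(500,558),(342,519)); ps=e((168,325),(442,249),(557,399),(258,494))
# side view: order by world geometry
for k in range(4):
    q=[((i+k)%4,u) for i,u in ps]; show("pile",fit({"top":pt,"side":q},.24,.15,None,[.5,-.25,-.2]))
kt=[(0,(373,256)),(3,(302,537)),(2,(493,590))]
show("crib",fit({"top":kt},.28,.19,.025,[.5,-.25,-.2]))
ct=e((91,171),(150,171),(150,349),(90,349)); cs=[(3,(152,138)),(0,(279,76)),(1,(314,103)),(2,(186,167))]
show("carton top",fit({"top":ct},.17,.056,.04,[.7,0,0])); show("carton side",fit({"side":cs},.17,.056,.04,[.7,0,0])); show("both",fit({"top":ct,"side":cs},.17,.056,.04,[.7,0,0]))
wt=e((100,412),(147,426),(123,516),(75,503)); bt=e((107,435),(126,438),(117,482),(100,478)); ws=[(3,(18,209)),(2,(34,239)),(1,(122,212)),(0,(108,184))]
show("base",fit({"top":wt},.09,.048,.018,[.5,0,-.2])); show("bar",fit({"top":bt},.04,.014,.068,[.5,0,-.2])); show("base side",fit({"side":ws},.09,.048,.018,[.5,0,-.2])); show("base both",fit({"top":wt,"side":ws},.09,.048,.018,[.5,0,-.2]))
E
```

```text
pile [ 0.4863 -0.3054  0.7806  0.0884] 44.72536749052426 [34.4 48.6 37.3 38.9 39.7  2.4 47.1  4.3]
pile [ 0.4975 -0.3056  2.8227  0.0474] 161.72861878795243 [77.4 72.3 89.8 65.1  4.8  8.9  8.5  4.9]
pile [ 0.4864 -0.2961 -1.4926  0.0625] -85.5206806189753 [38.5 46.4 57.  54.2  3.2 58.3  8.  58.7]
pile [ 0.4718 -0.3149 -0.2829  0.103 ] -16.206384102143776 [1.3 0.9 0.5 1.6 1.2 1.2 2.1 2.8]
crib [ 0.4689 -0.3151 -0.2857] -16.37062377876176 [0.5 0.9 1. ]
carton top [ 0.6248 -0.0214 -0.0193] -1.1068583133674061 [0.2 0.3 0.2 0.3]
carton side [ 0.6245 -0.0204 -0.004 ] -0.22927588624860679 [0.8 0.8 0.9 1.1]
both [ 0.6245 -0.0209 -0.011 ] -0.6321124169927251 [0.4 0.4 0.2 0.2 0.8 0.6 1.2 1.1]
base [ 0.4324 -0.0104 -0.282 ] -16.15768048651448 [0.2 0.3 0.2 0.2]
bar [ 0.433  -0.01   -0.1986] -11.38066114499173 [0.6 0.6 0.3 0.3]
base side [ 0.4316 -0.0124 -0.2393] -13.70860280286778 [1.4 1.  1.4 1.1]
base both [ 0.432  -0.0115 -0.2585] -14.808796311512486 [0.2 0.4 0.8 0.4 2.  0.4 1.3 1.2]
```

```bash
python3 -m jog '[[1,[0,0,0],[0,0,-6.8]],[1,[0,0,0],[0,0,-6.8]],[1,[-24.5,-28.6,0],[0,0,0]],[1,[-24.5,-28.6,0],[0,0,0]],[1,[-24.5,-28.6,0],[0,0,0]]]' 60
python3 -m jog '[[1,[-24.5,-28.6,0],[0,0,0]],[1,[-24.5,-28.6,0],[0,0,0]],[1,[-24.5,-28.6,0],[0,0,0]],[1,[-24.5,-28.6,0],[0,0,0]],[1,[-24.5,-28.6,0],[0,0,0]]]'
```

```text
time_s: 0.62
ee_pos: [0.2151, 0.4693, 0.2309]
orientation: [[-1.0, 0.011, -0.0], [0.011, 1.0, -0.001], [0.0, -0.001, -1.0]]
contact_force: [0.6, 0.2, 0.4]
width: 0.997
grasp_force: 0.0
time_s: 1.03
ee_pos: [0.3363, 0.3241, 0.2313]
orientation: [[-1.0, 0.013, 0.0], [0.013, 1.0, 0.0], [-0.0, 0.0, -1.0]]
contact_force: [0.1, 0.2, -0.1]
width: 0.996
grasp_force: 0.0
```

```bash
python3 -m jog '[[1,[-24.5,-28.6,0],[0,0,0]],[1,[-24.5,-28.6,0],[0,0,0]],[1,[-24.5,-28.6,0],[0,0,0]],[1,[-24.5,-28.6,0],[0,0,0]],[1,[-24.5,-28.6,0],[0,0,0]]]' >/dev/null
python3 -m jog '[[1,[-24.5,-28.6,0],[0,0,0]],[1,[-24.5,-28.6,0],[0,0,0]],[1,[-24.5,-28.6,0],[0,0,0]],[1,[-24.5,-28.6,0],[0,0,0]],[1,[-24.5,-28.6,0],[0,0,0]]]' >/dev/null
python3 -m jog '[[1,[-24.5,-28.6,0],[0,0,0]],[1,[-24.5,-28.6,0],[0,0,0]],[1,[0,0,35],[0,0,0]],[1,[0,0,35],[0,0,0]],[1,[0,0,20],[0,0,0]]]' >/dev/null
python3 -m jog '[[1,[0,0,0],[0,0,0]],[1,[0,0,0],[0,0,0]]]'
python3 - <<'E'
from plant import vision
import cv2
a=vision.grab_frame("top")[110:230,240:400,::-1]; b=vision.grab_frame("side")[140:260,260:420,::-1]
cv2.imwrite("pics/p2.png",cv2.resize(cv2.hconcat([a,b]),None,fx=2.5,fy=2.5,interpolation=cv2.INTER_CUBIC))
E
```

```text
time_s: 2.45
ee_pos: [0.624, -0.0213, 0.1401]
orientation: [[-1.0, 0.014, -0.003], [0.014, 1.0, 0.001], [0.003, 0.001, -1.0]]
contact_force: [-0.4, 0.6, 0.8]
width: 1.001
grasp_force: 0.0
```

View pics/p2.png

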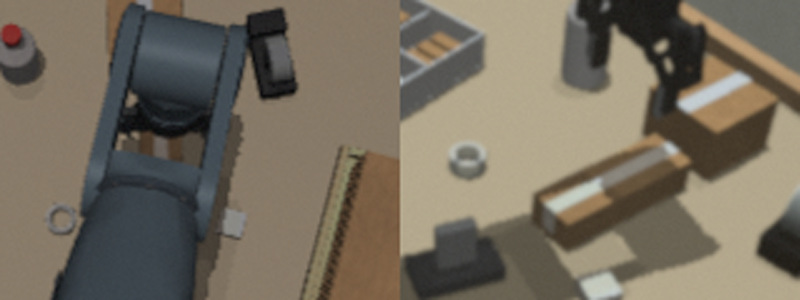

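The gripper is over the carton, with its fingers straddling it across the width (side half, around (600,60) and (660,110)) and nothing in the way. I'll go down and grip.

```bash
python3 -m jog '[[1,[0,0,30],[0,0,0]],[1,[0,0,30],[0,0,0]],[1,[0,0,25],[0,0,0]],[1,[0,0,20],[0,0,0]],[1,[0,0,15],[0,0,0]]]' |sed -n 2,4p
python3 -m jog '[[1,[0,0,10],[0,0,0]],[1,[0,0,4],[0,0,0]],[1,[0,0,0],[0,0,0]],[1,[0,0,0],[0,0,0]]]' | sed -n 2,4p
python3 -m jog '[[0.2,[0,0,0],[0,0,0]],[-1,[0,0,0],[0,0,0]],[-1,[0,0,0],[0,0,0]],[-1,[0,0,0],[0,0,0]],[-1,[0,0,0],[0,0,0]]]' 40
python3 -m jog '[[-1,[0,0,0],[0,0,0]],[-1,[0,0,0],[0,0,0]],[-1,[0,0,0],[0,0,0]],[-1,[0,0,0],[0,0,0]],[-1,[0,0,0],[0,0,0]]]'
```

```text
ee_pos: [0.626, -0.0214, 0.0219]
orientation: [[-1.0, 0.013, 0.002], [0.013, 1.0, -0.0], [-0.002, -0.0, -1.0]]
contact_force: [0.4, 0.2, -0.4]
ee_pos: [0.6262, -0.0217, 0.0089]
orientation: [[-1.0, 0.013, 0.002], [0.013, 1.0, -0.001], [-0.002, -0.001, -1.0]]
contact_force: [-0.0, -0.3, 0.3]
time_s: 3.72
ee_pos: [0.6259, -0.0216, 0.0087]
orientation: [[-1.0, 0.013, 0.002], [0.013, 1.0, -0.0], [-0.002, -0.0, -1.0]]
contact_force: [-0.8, 0.8, 6.0]
width: 0.649
grasp_force: 44.4
time_s: 4.13
ee_pos: [0.626, -0.0216, 0.0087]
orientation: [[-1.0, 0.013, 0.002], [0.013, 1.0, -0.0], [-0.002, -0.0, -1.0]]
contact_force: [-1.0, 0.8, 6.9]
width: 0.65
grasp_force: 44.4
```

```bash
python3 -m jog '[[-1,[0,0,-8],[0,0,0]],[-1,[0,0,-15],[0,0,0]],[-1,[0,0,-20],[0,0,0]],[-1,[0,0,-25],[0,0,0]],[-1,[0,0,-25],[0,0,0]]]'
python3 -m jog '[[-1,[0,0,-25],[0,0,0]],[-1,[0,0,-25],[0,0,0]],[-1,[0,0,-20],[0,0,0]],[-1,[0,0,-7],[0,0,0]],[-1,[0,0,0],[0,0,0]]]' 
python3 -m jog '[[-1,[8,-15,0],[0,0,0]],[-1,[14,-28,0],[0,0,0]],[-1,[16,-31,0],[0,0,0]],[-1,[16,-31,0],[0,0,0]],[-1,[16,-31,0],[0,0,0]]]'
```

```text
time_s: 4.55
ee_pos: [0.6239, -0.0214, 0.1006]
orientation: [[-1.0, 0.014, -0.002], [0.014, 1.0, 0.0], [0.002, 0.0, -1.0]]
contact_force: [0.7, 0.2, -2.2]
width: 0.646
grasp_force: 43.4
time_s: 4.97
ee_pos: [0.6261, -0.0218, 0.1797]
orientation: [[-1.0, 0.013, 0.004], [0.013, 1.0, -0.001], [-0.004, -0.001, -1.0]]
contact_force: [-0.6, 0.5, -2.5]
width: 0.647
grasp_force: 43.5
time_s: 5.38
ee_pos: [0.551, -0.1569, 0.1749]
orientation: [[-1.0, 0.013, -0.003], [0.013, 1.0, 0.002], [0.003, 0.002, -1.0]]
contact_force: [-0.1, 0.1, -1.8]
width: 0.647
grasp_force: 43.4
```

```bash
python3 -m jog '[[-1,[16,-31,0],[0,0,0]],[-1,[16,-31,0],[0,0,0]],[-1,[16,-31,0],[0,0,0]],[-1,[16,-31,0],[0,0,0]],[-1,[11,-23,0],[0,0,0]]]' >/dev/null
python3 -m jog '[[-1,[6,-13,0],[0,0,4]],[-1,[0,0,0],[0,0,5]],[-1,[0,0,0],[0,0,4.5]],[-1,[0,0,0],[0,0,2]],[-1,[0,0,0],[0,0,0]]]' >/dev/null
python3 -m jog '[[-1,[0,0,0],[0,0,0]],[-1,[0,0,0],[0,0,0]]]'
python3 - <<'E'
from plant import vision
import cv2
a=vision.grab_frame("top")[130:290,320:480,::-1]; b=vision.grab_frame("side")[220:380,290:490,::-1]
cv2.imwrite("pics/p3.png",cv2.resize(cv2.hconcat([a,b]),None,fx=2.2,fy=2.2,interpolation=cv2.INTER_CUBIC))
E
```

```text
time_s: 6.38
ee_pos: [0.4695, -0.3149, 0.1762]
orientation: [[-0.96, 0.279, -0.001], [0.279, 0.96, 0.001], [0.002, 0.001, -1.0]]
contact_force: [-0.1, 0.1, -2.3]
width: 0.649
grasp_force: 43.5
```

View pics/p3.png

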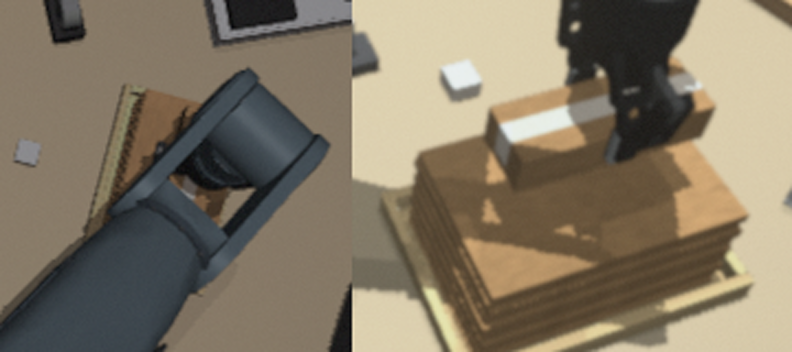

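The carton is held level and lengthwise above the pile (side half, near end at (510,150), pile top centre about (580,200)). I'll lower it and feel for contact.

```bash
python3 -m jog '[[-1,[0,0,10],[0,0,0]],[-1,[0,0,16],[0,0,0]],[-1,[0,0,16],[0,0,0]],[-1,[0,0,10],[0,0,0]],[-1,[0,0,3],[0,0,0]]]' | sed -n '2p;4p'
python3 -m jog '[[-1,[0,0,1],[0,0,0]],[-1,[0,0,0],[0,0,0]],[-1,[0,0,0],[0,0,0]]]' | sed -n '2,4p'
python3 -m jog '[[-1,[0,0,1],[0,0,0]],[-1,[0,0,1],[0,0,0]],[-1,[0,0,0],[0,0,0]]]' | sed -n '2p;4p'
python3 -m jog '[[-1,[0,0,1],[0,0,0]],[-1,[0,0,1],[0,0,0]],[-1,[0,0,0],[0,0,0]]]' | sed -n '2p;4p'
```

```text
ee_pos: [0.4688, -0.3142, 0.1196]
contact_force: [0.1, 0.3, -2.0]
ee_pos: [0.4705, -0.3159, 0.1221]
orientation: [[-0.96, 0.28, 0.001], [0.28, 0.96, -0.001], [-0.001, -0.001, -1.0]]
contact_force: [-0.5, -0.0, -2.3]
ee_pos: [0.4701, -0.3156, 0.1196]
contact_force: [0.2, -0.4, -1.7]
ee_pos: [0.4699, -0.3154, 0.1171]
contact_force: [-0.5, -0.1, -3.9]
```

```bash
for i in 1; do python3 -m jog '[[-1,[0,0,1],[0,0,0]],[-1,[0,0,1],[0,0,0]],[-1,[0,0,0],[0,0,0]],[-1,[0,0,0],[0,0,0]]]' | sed -n '2p;4p'; done
python3 -m jog '[[-1,[0,0,1],[0,0,0]],[-1,[0,0,1],[0,0,0]],[-1,[0,0,0],[0,0,0]],[-1,[0,0,0],[0,0,0]]]' | sed -n '2p;4p'
python3 -m jog '[[-1,[0,0,1],[0,0,0]],[-1,[0,0,0],[0,0,0]],[-1,[0,0,0],[0,0,0]]]' | sed -n '2p;4p'
```

```text
ee_pos: [0.47, -0.3155, 0.1153]
contact_force: [-0.4, 0.7, -1.3]
ee_pos: [0.4701, -0.3155, 0.1136]
contact_force: [-1.3, 0.2, 1.4]
ee_pos: [0.4701, -0.3156, 0.1126]
contact_force: [-0.7, 1.0, 3.6]
```

```bash
python3 -m jog '[[-1,[0,0,-1],[0,0,0]],[-1,[0,0,0],[0,0,0]]]' | sed -n '2p;4p'
python3 -m jog '[[0.4,[0,0,0],[0,0,0]],[0.5,[0,0,0],[0,0,0]],[0.7,[0,0,0],[0,0,0]],[1,[0,0,0],[0,0,0]],[1,[0,0,0],[0,0,0]]]'
python3 -m jog '[[1,[0,0,0],[0,0,0]],[1,[0,0,0],[0,0,0]],[1,[0,0,0],[0,0,0]]]'
```

```text
ee_pos: [0.4701, -0.3156, 0.1135]
contact_force: [-0.8, -0.2, 2.1]
time_s: 9.15
ee_pos: [0.47, -0.3154, 0.1132]
orientation: [[-0.96, 0.28, -0.0], [0.28, 0.96, 0.0], [0.0, 0.0, -1.0]]
contact_force: [-0.7, 0.4, 0.4]
width: 0.997
grasp_force: 0.0
time_s: 9.4
ee_pos: [0.47, -0.3154, 0.1133]
orientation: [[-0.96, 0.28, -0.0], [0.28, 0.96, -0.0], [0.0, -0.0, -1.0]]
contact_force: [-0.0, 0.3, -0.3]
width: 0.999
grasp_force: 0.0
```

```bash
python3 -m jog '[[1,[0,0,-5],[0,0,0]],[1,[0,0,-15],[0,0,0]],[1,[0,0,-25],[0,0,0]],[1,[0,0,-30],[0,0,0]],[1,[0,0,-25],[0,0,0]]]' >/dev/null
python3 -m jog '[[1,[7,16,0],[0,0,0]],[1,[13.5,31.3,0],[0,0,0]],[1,[13.5,31.3,0],[0,0,0]],[1,[13.5,31.3,0],[0,0,0]],[1,[13.5,31.3,0],[0,0,0]]]' >/dev/null
python3 -m jog '[[1,[13.5,31.3,0],[0,0,0]],[1,[13.5,31.3,0],[0,0,0]],[1,[13.5,31.3,0],[0,0,0]],[1,[13.5,31.3,0],[0,0,0]],[1,[6.5,15.5,0],[0,0,0]]]' >/dev/null
python3 -m jog '[[1,[0,0,0],[0,0,0]],[1,[0,0,20],[0,0,0]],[1,[0,0,30],[0,0,0]],[1,[0,0,10],[0,0,0]],[1,[0,0,0],[0,0,0]]]'
python3 - <<'E'
from plant import vision
import cv2
a=vision.grab_frame("top")[150:280,340:450,::-1]; b=vision.grab_frame("side")[200:380,230:490,::-1]
a=cv2.resize(a,(390,461),interpolation=cv2.INTER_CUBIC);b=cv2.resize(b,(400,277),interpolation=cv2.INTER_CUBIC)
b=cv2.copyMakeBorder(b,0,184,0,0,0)
cv2.imwrite("pics/p4.png",cv2.hconcat([a,b]))
E
```

```text
time_s: 11.07
ee_pos: [0.4303, -0.0107, 0.151]
orientation: [[-0.96, 0.281, -0.005], [0.281, 0.96, 0.001], [0.006, -0.0, -1.0]]
contact_force: [-0.5, 0.7, 0.4]
width: 1.0
grasp_force: 0.0
```

View pics/p4.png

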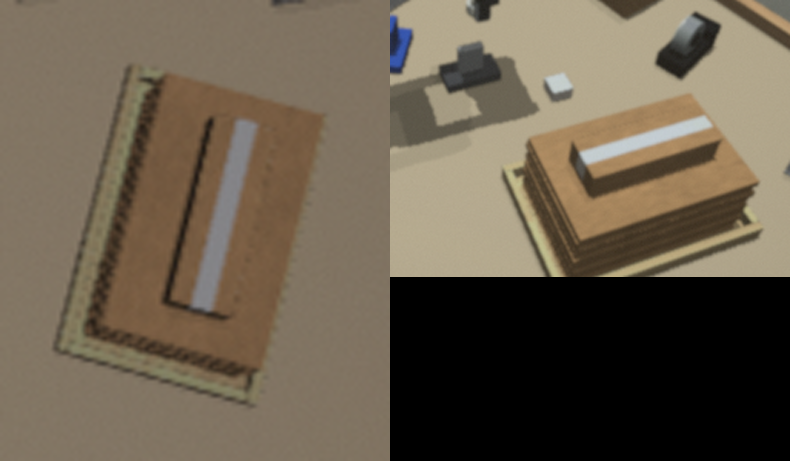

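The carton lies flat and square in the middle of the pile, with its tape running from (246,120) to (202,310) in the left half. The weight is undisturbed. I'll work out the carton centre and go down on the weight.

```bash
python3 - <<'E'
from h import *
c=CAM["top"]
def bp(u,v,z):
    d=c["R"].T@np.array([(u-c["cx"])/c["fx"],(v-c["cy"])/c["fy"],1]);o=-c["R"].T@c["t"];return (o+d*(z-o[2])/d[2])[:2]
P=[bp(340+(u+.5)/3.545-.5,150+(v+.5)/3.545-.5,.145) for u,v in((246,120),(202,310))]
d=P[0]-P[1];print(P,(P[0]+P[1])/2,np.hypot(*d),np.degrees(np.arctan2(d[1],d[0])))
E
python3 -m jog '[[1,[0,0,20],[0,0,0]],[1,[0,0,25],[0,0,0]],[1,[0,0,25],[0,0,0]],[1,[0,0,20],[0,0,0]],[1,[0,0,10],[0,0,0]]]' | sed -n '2,4p'
python3 -m jog '[[1,[0,0,10],[0,0,0]],[1,[0,0,5],[0,0,0]],[1,[0,0,3],[0,0,0]],[1,[0,0,0],[0,0,0]],[1,[0,0,0],[0,0,0]]]' | sed -n '2,4p'
```

```text
[array([ 0.55185034, -0.34066982]), array([ 0.38669912, -0.29543224])] [ 0.46927473 -0.31805103] 0.17123482816263777 -15.318498020267254
ee_pos: [0.4324, -0.0112, 0.0526]
orientation: [[-0.96, 0.281, -0.001], [0.281, 0.96, 0.0], [0.001, -0.0, -1.0]]
contact_force: [-1.0, 0.0, -0.3]
ee_pos: [0.4331, -0.011, 0.036]
orientation: [[-0.96, 0.28, 0.001], [0.28, 0.96, -0.0], [-0.001, -0.0, -1.0]]
contact_force: [-0.3, 0.4, -0.8]
```

```bash
python3 -m jog '[[1,[0,0,4],[0,0,0]],[1,[0,0,2],[0,0,0]],[0.3,[0,0,0],[0,0,0]],[0,[0,0,0],[0,0,0]],[-0.3,[0,0,0],[0,0,0]]]' 70
python3 -m jog '[[-0.5,[0,0,0],[0,0,0]],[-1,[0,0,0],[0,0,0]],[-1,[0,0,0],[0,0,0]],[-1,[0,0,0],[0,0,0]],[-1,[0,0,0],[0,0,0]]]'
python3 -m jog '[[-1,[0,0,0],[0,0,0]],[-1,[0,0,0],[0,0,0]],[-1,[0,0,0],[0,0,0]],[-1,[0,0,0],[0,0,0]]]'
```

```text
time_s: 12.42
ee_pos: [0.4324, -0.0108, 0.0294]
orientation: [[-0.96, 0.28, 0.0], [0.28, 0.96, -0.0], [-0.0, -0.0, -1.0]]
contact_force: [0.6, -0.4, -0.8]
width: 0.604
grasp_force: 0.0
time_s: 12.83
ee_pos: [0.4327, -0.0105, 0.0296]
orientation: [[-0.96, 0.28, 0.001], [0.28, 0.96, 0.0], [-0.001, 0.001, -1.0]]
contact_force: [0.0, 4.4, 4.6]
width: 0.152
grasp_force: 68.8
time_s: 13.17
ee_pos: [0.4327, -0.0105, 0.0296]
orientation: [[-0.96, 0.28, 0.001], [0.28, 0.96, 0.0], [-0.001, 0.001, -1.0]]
contact_force: [1.1, 5.1, 5.3]
width: 0.158
grasp_force: 68.9
```

```bash
python3 -m jog '[[-1,[0,0,-6],[0,0,0]],[-1,[0,0,-12],[0,0,0]],[-1,[0,0,-20],[0,0,0]],[-1,[0,0,-25],[0,0,0]],[-1,[0,0,-25],[0,0,0]]]' | sed -n '2p;4,6p'
python3 -m jog '[[-1,[0,0,-25],[0,0,0]],[-1,[0,0,-25],[0,0,0]],[-1,[0,0,-20],[0,0,0]],[-1,[0,0,-12],[0,0,0]],[-1,[0,0,0],[0,0,0]]]'  | sed -n '2p;4,6p'
python3 -m jog '[[-1,[-6.5,-15.3,0],[0,0,0]],[-1,[-13.5,-31.5,0],[0,0,0]],[-1,[-13.5,-31.5,0],[0,0,0]],[-1,[-13.5,-31.5,0],[0,0,0]],[-1,[-13.5,-31.5,0],[0,0,0]]]' | sed -n '2p;4,6p'
python3 -m jog '[[-1,[-13.5,-31.5,0],[0,0,0]],[-1,[-13.5,-31.5,0],[0,0,0]],[-1,[-13.5,-31.5,0],[0,0,0]],[-1,[-13.5,-31.5,0],[0,0,0]],[-1,[-6.5,-16.2,0],[0,0,0]]]' >/dev/null
python3 -m jog '[[-1,[0,0,0],[0,0,0]],[-1,[0,0,0],[0,0,0]],[-1,[0,0,0],[0,0,0]]]'
python3 - <<'E'
from plant import vision
import cv2
b=vision.grab_frame("side")[190:370,290:490,::-1]
cv2.imwrite("pics/p5.png",cv2.resize(b,None,fx=3,fy=3,interpolation=cv2.INTER_CUBIC))
E
```

```text
ee_pos: [0.4299, -0.0106, 0.1165]
contact_force: [1.3, -1.0, -7.9]
width: 0.149
grasp_force: 68.7
ee_pos: [0.4329, -0.0114, 0.201]
contact_force: [0.9, -0.6, -7.8]
width: 0.157
grasp_force: 69.1
ee_pos: [0.4491, -0.1642, 0.1968]
contact_force: [0.9, 1.0, -8.2]
width: 0.152
grasp_force: 70.0
time_s: 15.08
ee_pos: [0.4677, -0.3154, 0.1969]
orientation: [[-0.96, 0.28, -0.003], [0.28, 0.96, 0.004], [0.004, 0.002, -1.0]]
contact_force: [-0.3, -0.1, -8.4]
width: 0.151
grasp_force: 70.3
```

View pics/p5.png

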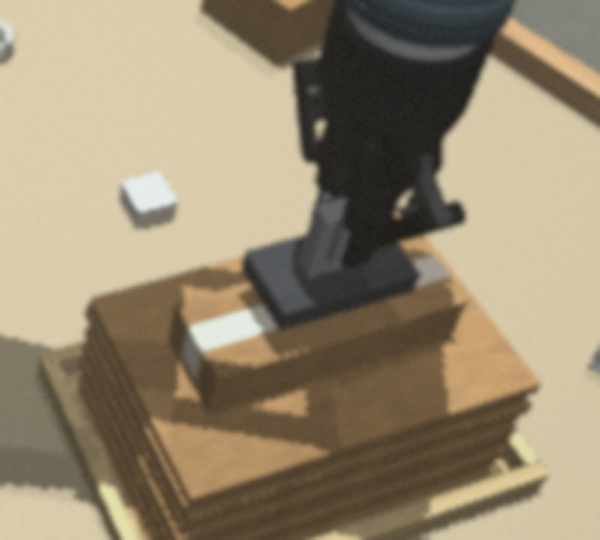

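The weight hangs level, lengthwise over the carton (base about (330,280), carton below it). I'll lower it and feel for contact.

```bash
python3 -m jog '[[-1,[0,0,4],[0,0,0]],[-1,[0,0,6],[0,0,0]],[-1,[0,0,4],[0,0,0]],[-1,[0,0,2],[0,0,0]],[-1,[0,0,0],[0,0,0]]]' | sed -n '2p;4p'
python3 -m jog '[[-1,[0,0,1],[0,0,0]],[-1,[0,0,1],[0,0,0]],[-1,[0,0,0],[0,0,0]],[-1,[0,0,0],[0,0,0]]]' | sed -n '2p;4p'
python3 -m jog '[[-1,[0,0,1],[0,0,0]],[-1,[0,0,1],[0,0,0]],[-1,[0,0,0],[0,0,0]],[-1,[0,0,0],[0,0,0]]]' | sed -n '2p;4p'
python3 -m jog '[[-1,[0,0,1],[0,0,0]],[-1,[0,0,1],[0,0,0]],[-1,[0,0,0],[0,0,0]],[-1,[0,0,0],[0,0,0]]]' | sed -n '2p;4p'
```

```text
ee_pos: [0.4687, -0.3161, 0.1823]
contact_force: [-0.1, -0.5, -7.9]
ee_pos: [0.4691, -0.3169, 0.1814]
contact_force: [-0.3, 0.7, -7.5]
ee_pos: [0.469, -0.3168, 0.1792]
contact_force: [-1.1, -0.3, -7.4]
ee_pos: [0.469, -0.3168, 0.1772]
contact_force: [0.8, -0.5, -8.5]
```

```bash
python3 -m jog '[[-1,[0,0,1],[0,0,0]],[-1,[0,0,1],[0,0,0]],[-1,[0,0,0],[0,0,0]],[-1,[0,0,0],[0,0,0]]]' | sed -n '2p;4p'
python3 -m jog '[[-1,[0,0,1],[0,0,0]],[-1,[0,0,1],[0,0,0]],[-1,[0,0,0],[0,0,0]],[-1,[0,0,0],[0,0,0]]]' | sed -n '2p;4p'
python3 -m jog '[[-1,[0,0,1],[0,0,0]],[-1,[0,0,0],[0,0,0]],[-1,[0,0,0],[0,0,0]]]' | sed -n '2p;4p'
```

```text
ee_pos: [0.469, -0.3168, 0.1752]
contact_force: [-0.3, 0.0, -7.3]
ee_pos: [0.4691, -0.3169, 0.1736]
contact_force: [-1.7, 0.9, -4.0]
ee_pos: [0.4692, -0.3169, 0.1726]
contact_force: [-1.5, 1.1, -2.3]
```

```bash
python3 -m jog '[[-1,[0,0,1],[0,0,0]],[-1,[0,0,0.5],[0,0,0]],[-1,[0,0,0],[0,0,0]],[-1,[0,0,0],[0,0,0]]]' | sed -n '2p;4p'
python3 -m jog '[[-1,[0,0,0.5],[0,0,0]],[-1,[0,0,0],[0,0,0]],[-1,[0,0,0],[0,0,0]]]' | sed -n '2p;4p'
```

```text
ee_pos: [0.4692, -0.317, 0.1711]
contact_force: [-3.1, 1.8, -0.0]
ee_pos: [0.4692, -0.3169, 0.1705]
contact_force: [-2.6, 1.2, 1.6]
```

```bash
python3 -m jog '[[-0.6,[0,0,0],[0,0,0]],[-0.5,[0,0,0],[0,0,0]],[-0.3,[0,0,0],[0,0,0]],[0,[0,0,0],[0,0,0]],[0.3,[0,0,0],[0,0,0]]]'
python3 -m jog '[[0.6,[0,0,0],[0,0,0]],[0.6,[0,0,0],[0,0,0]],[0.6,[0,0,0],[0,0,0]]]'
python3 -m jog '[[0.6,[0,0,-5],[0,0,0]],[0.6,[0,0,-15],[0,0,0]],[0.6,[0,0,-25],[0,0,0]],[0.6,[0,0,-30],[0,0,0]],[0.6,[0,0,-25],[0,0,0]]]' | sed -n '2p;4p'
python3 -m jog '[[0.6,[7,16,0],[0,0,0]],[0.6,[13,30,0],[0,0,0]],[0.6,[13,30,0],[0,0,0]],[0.6,[13,30,0],[0,0,0]],[0.6,[13,30,0],[0,0,0]]]' | sed -n '2p;4p'
python3 -m jog '[[0.6,[13,30,0],[0,0,0]],[0.6,[13,30,0],[0,0,0]],[0.6,[0,0,0],[0,0,0]],[0.6,[0,0,0],[0,0,0]]]' | sed -n '1,2p;4p'
python3 - <<'E'
from plant import vision
import cv2
a=vision.grab_frame("top")[150:280,340:450,::-1]; b=vision.grab_frame("side")[190:380,270:490,::-1]
a=cv2.resize(a,(385,455),interpolation=cv2.INTER_CUBIC);b=cv2.resize(b,(410,354),interpolation=cv2.INTER_CUBIC)
b=cv2.copyMakeBorder(b,0,101,0,0,0)
cv2.imwrite("pics/p6.png",cv2.hconcat([a,b]))
E
```

```text
time_s: 18.47
ee_pos: [0.4693, -0.317, 0.1704]
orientation: [[-0.96, 0.28, 0.0], [0.28, 0.96, -0.0], [-0.001, -0.0, -1.0]]
contact_force: [0.2, -0.4, -0.8]
width: 0.625
grasp_force: 0.0
time_s: 18.72
ee_pos: [0.4691, -0.3169, 0.1703]
orientation: [[-0.96, 0.28, 0.0], [0.28, 0.96, -0.0], [-0.0, -0.0, -1.0]]
contact_force: [0.9, -0.4, -0.1]
width: 0.802
grasp_force: 0.0
ee_pos: [0.4691, -0.3169, 0.2723]
contact_force: [0.1, -0.1, 0.6]
ee_pos: [0.4501, -0.1685, 0.2707]
contact_force: [0.4, 0.1, -0.3]
time_s: 19.88
ee_pos: [0.4425, -0.1037, 0.271]
contact_force: [-0.0, -0.2, -0.4]
```

View pics/p6.png

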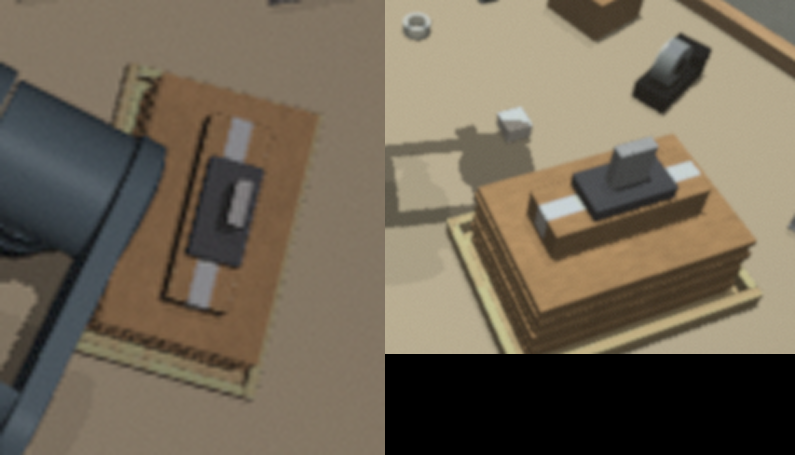

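The weight stands upright on the middle of the carton: its base is centred at (226,212) and the tape's midpoint is (221,212), which is a few mm at most. The robot is clear of everything.

```bash
python3 -c "
from plant import job_done
print(job_done())"
```

```text
the job is handed in; nothing more can be done
None
```

I handed the job in at about 20 s of robot time: the carton lies flat in the middle of the pile with the steel weight upright on it, both let go only once they rested, though the hand-in gave no verdict back.

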